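# Clip the nut drivers back on their rail in size order

### The job

Put the two loose nut drivers back on the rail: press each one down into one of the two empty pairs of spring clips until it snaps fully home, so that the four drivers run in order of length along the rail, from the shortest at the end where it already is to the longest at the other end. Lay them in like the two that are there: level, shafts pointing away from the robot and handles in line with theirs; leave those two clipped where they are.

Things in the scene. Friction and masses are not known exactly. Their poses are not given: they have to be found in the camera images.
- driver_shorter_mid (a point): Nut driver: black eight-sided handle 110 mm long, 26 mm across flats; 8 mm steel shaft with 13 mm wide nose, 70 mm long together (180 mm overall). Loose, flat on the bench, nose roughly away from the robot. Point: centre of the handle, on its axis, 13 mm from each flat. x runs from handle to nose, z up. 0.10 to 0.21 kg, balances 10 to 20 mm noseward of this point.
- driver_shorter_front (a point): Centre of the front end of that driver's handle, where the shaft starts, 55 mm from the handle's centre.
- driver_longer_mid (a point): Nut driver: black eight-sided handle 110 mm long, 26 mm across flats; 8 mm steel shaft with 16 mm wide nose, 100 mm long together (210 mm overall). Loose, flat on the bench, nose roughly away from the robot. Point: centre of the handle, on its axis, 13 mm from each flat. x runs from handle to nose, z up. 0.10 to 0.21 kg, balances 10 to 20 mm noseward of this point.
- driver_longer_front (a point): Centre of the front end of that driver's handle, where the shaft starts, 55 mm from the handle's centre.
- driver_shortest_mid (a point): Nut driver: black eight-sided handle 110 mm long, 26 mm across flats; 8 mm steel shaft with 11 mm wide nose, 40 mm long together (150 mm overall). Already clipped at one end of the rail (clip 1 or 4). Point: centre of the handle, on its axis, 13 mm from each flat. x runs from handle to nose, z up. 
- driver_longest_mid (a point): Nut driver: black eight-sided handle 110 mm long, 26 mm across flats; 8 mm steel shaft with 19 mm wide nose, 130 mm long together (240 mm overall). Already clipped at one end of the rail (clip 1 or 4). Point: centre of the handle, on its axis, 13 mm from each flat. x runs from handle to nose, z up. 
- clip1 (a point): Place 1 of the rail (the end at the robot's left, +y; taken). Point where the centre of a seated driver's handle lies, 40 mm above the bench. x: the way a seated driver's shaft points (away from the robot); y along the rail; z up. The places are 80 mm apart.
- clip2 (a point): Place 2 of the rail (second from left, empty). Point and axes as clip1. Each place has two steel clips, 36 mm before and behind the point along x, each 14 mm long: 58 mm between them is free for fingers, down to the bar 25 mm below the point. The seated handle rests on black blocks, underside 27 mm above the bench.
- clip3 (a point): Place 3 of the rail (third from left, empty). Point and axes as clip1. Each clip is a pair of spring leaves open at the top: mouth about 42 mm wide, 30 mm above the point, narrowing to a 20 mm throat 11 mm above it. A level handle pushed straight down spreads them (about 8 to 15 N in all) and snaps under; its weight alone does not do it.
- clip4 (a point): Place 4 of the rail (the right-hand end, taken). Point and axes as clip1. The rail is a flat aluminium bar on the bench, 110 x 320 mm, 15 mm thick, fixed.
Things that resemble listed ones, but are neither listed nor needed, are in the scene too. What is shaped like the part that bears driver_longer_mid but orange is not meant.

How it is judged:
By the outcome, as a careful person would: the job done as asked, in the order asked, and still so for the second after the job is handed in, with the robot touching nothing.
It also fails if it takes over 53 s, if anything falls off the work surface, if the arm or the gripper's body presses on something with over 40 N, if the wrist force passes 120 N, or if a joint passes its speed limit or range.

### The arm

A 6-joint arm with a two-finger parallel gripper is mounted at the origin on the work surface. World frame = base frame: x ahead of the robot, y to its left, z up, the work surface at z = 0. Lengths are in mm, angles in degrees, forces in N, time in s.
With the tool pointing down it reaches from about 300 to 850 mm from the base axis. Payload 4.2 kg.
Tool frame: the origin (TCP) lies on the centre line of the jaws, within the pads' length; the fingertips stand 14 mm ahead of it and the grasp point (between the pads) lies 5 mm behind it; x points along the fingers, y is the direction in which the jaws open and shut, and the axes are right-handed (so a half turn about x gives the same grasp; the last joint's range is limited). The gripper opens to 91 mm and grips with 3 to 60 N. Pads are 32 mm wide; open, the fingers measure 118 mm over their backs; the gripper's body (76 mm by 178 mm) begins 60 mm behind the grasp point.
Start: joints at [-72.536, 18.312, 89.639, -0, 72.044, -1.146], TCP at [183.497, -544.95, 227.976] pointing down, gripper open.
Joint ranges: [-177.97, 177.97], [-48.28, 115.42], [12.27, 149.76], [-77.06, 257.06], [2.81, 150.46], [-146.56, 146.56]. Speed limits (degrees/s): [147.25, 147.25, 180, 180, 180, 180].

### API

Orientations are given as [roll, pitch, yaw] about the fixed x, y, z axes, in that order (R = Rz(yaw) Ry(pitch) Rx(roll)).
In Python, from workcell import readout, optics, env gives the robot as it stands.
- The arm moves only by the shell command python3 -m creep 'ROWS' [OPENING] [FORCE]. ROWS is JSON, a list of rows, each an object with "translation": the shift along the world's x, y, z in cm, a list of three; "delta_rot": the turn, a rotation vector about the world's x, y, z in rad, a list of three. In form: [{"translation": [dx, dy, dz], "delta_rot": [rx, ry, rz]}, ...]. A call has 1 to 5 rows; each row shifts and turns the commanded pose from where the row before left it; what a row does not reach is not made up. A row lasts 1/12 s, in which the tool goes at most 41.7 mm and 7.16 degrees, less where a joint would pass 70% of its speed; a pose out of reach is approached as far as the arm can. A call with a gripper value outside its range is refused whole. OPENING is the gripper's target within -1 to 1 (fully open at 1, half-way at 0, shut at -1), set as the call begins (- or left out, the last holds). The fingers move at their own pace and stop on an object; FORCE is the grip in N (left out, the last holds). Time passes only in rows, so rows that do not move let the fingers close. It gives the time, the measured TCP pose, the force and the opening at its end, in the units of the state.
- readout.state(): the state, without advancing time (a new reading comes with each control period).
- optics.grab_frame(name): name is "scene" or "top" or "wrist"; returns (picture, depth): 400x640x3 uint8, red, green, blue; 400x640 float32, mm along the optical axis (not along the pixel's ray), 0 where there is no reading.
- optics.camera_params(name): a dict with "mtx" (3x3 intrinsics, pixels), "R" (3x3) and "t" (3): a world point X has camera coordinates R X + t. Camera axes: x right, y down, z forward; pixel columns grow to the right and rows downward; lengths in mm; the calibration is good to about 2 mm. The wrist camera is an equidistant fisheye: a pixel r from the principal point sees the ray r / f radians off the axis. A picture is of the moment at which its call begins: read the wrist's pose just before it. camera_params takes no time and is no camera call; for the wrist camera it gives the pose at the moment of the call.
- env.job_done(): hands the job in, once; it reports no verdict.
The state is a dict: "time_s": time; "qpos": joint angles; "qvel": joint speeds; "effort": joint torques, N m; "ee_pos": TCP position; "ee_rot": TCP orientation; "force": force on the tool from outside, world axes, zero at the start; "torque": the same for the moment, N m; "gripper_width": finger opening in mm.
Only numpy, scipy, OpenCV 4.12 (cv2) and the standard library are available. Lean on these libraries where they do the work, as an engineer would, in place of code of your own. Each camera call takes 0.05 s, during which the arm holds its last target.

## Working session

There is one attempt and no reset: what is moved stays moved. The work goes in short steps, Python scripts to look and compute and a shell command to move; the robot and the scene stay as the last step left them, time stands still between calls to the robot, and variables do not carry over. Pictures are saved under pics/ and viewed, and the job is handed in when it is done.

```bash
ls; mkdir -p pics; python3 - <<'E'
from workcell import readout, optics
import cv2,numpy as np
print(readout.state())
for n in ("scene","top"):
    p,d=optics.grab_frame(n); np.savez('pics/'+n+'0.npz',p=p,d=d)
    cv2.imwrite(f'pics/{n}0.png',p[:,:,::-1])
    c=optics.camera_params(n); print(n,c)
E
```

```text
pics
{'time_s': 0.0, 'qpos': array([-7.25362588e+01,  1.83516754e+01,  8.97077471e+01, -3.21463657e-03,
        7.20437128e+01, -1.14366651e+00]), 'qvel': array([ 0.09951825,  0.01444132, -0.08251978, -0.07437859,  0.0105764 ,
       -0.05360934]), 'effort': array([-6.54964751e-04, -4.12462378e+01, -2.31975496e+01,  7.27312826e-02,
        4.56398574e-02, -1.54705294e-04]), 'ee_pos': array([ 183.33016487, -544.47154859,  227.11083465]), 'ee_rot': array([-89.44628171,  89.89681949, 109.16211981]), 'force': array([ 0.52041725, -0.33117449,  0.28182555]), 'torque': array([ 0.05002228,  0.02506462, -0.01959651]), 'gripper_width': 91.12592782925476}
scene {'mtx': array([[392.72900381,   0.        , 318.87083731],
       [  0.        , 392.72900381, 201.85973584],
       [  0.        ,   0.        ,   1.        ]]), 'R': array([[-0.28327759,  0.95902803,  0.00436391],
       [ 0.51886486,  0.1570859 , -0.84029951],
       [-0.8065563 , -0.23577374, -0.54210486]]), 't': array([ 140.0696829 , -190.45845064, 1405.63771425])}
top {'mtx': array([[379.89008017,   0.        , 321.03187306],
       [  0.        , 379.89008017, 195.37409715],
       [  0.        ,   0.        ,   1.        ]]), 'R': array([[-9.82121041e-03, -9.99949223e-01, -2.25738066e-03],
       [-9.86783558e-01,  1.00570091e-02, -1.61731463e-01],
       [ 1.61745953e-01,  6.39147394e-04, -9.86832224e-01]]), 't': array([ 17.01891548, 439.62359159, 889.42817498])}
```

View pics/scene0.png

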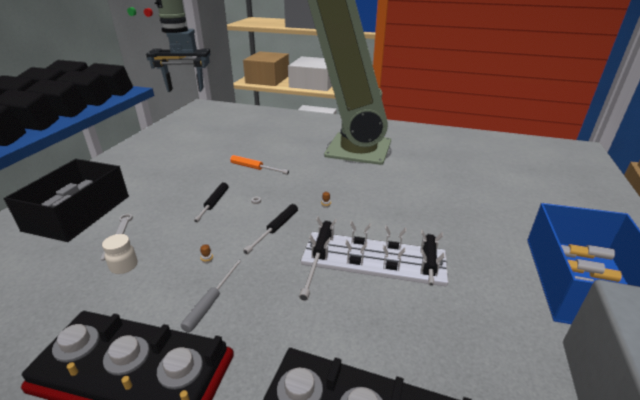

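View pics/top0.png

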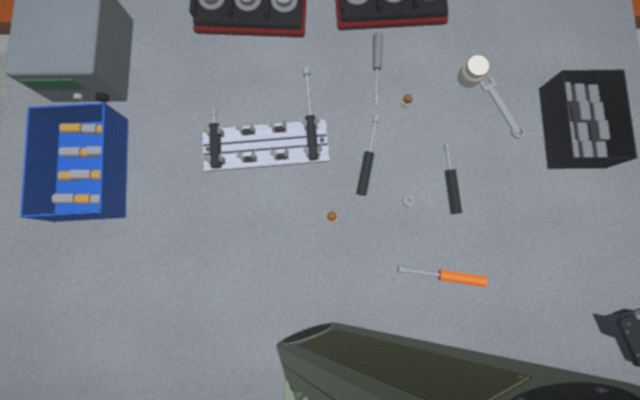

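```bash
cat > h.py <<'E'
import numpy as np,cv2
from workcell import readout, optics
def ray(c,u,v,z,fish=False):
    K,R,t=c['mtx'],c['R'],c['t']
    x=(np.asarray(u,float)-K[0,2])/K[0,0]; y=(np.asarray(v,float)-K[1,2])/K[1,1]
    if fish:
        r=np.hypot(x,y)+1e-12; s=np.sin(r)/r; d=np.stack([x*s,y*s,np.cos(r)],-1)
    else: d=np.stack([x,y,np.ones_like(x)],-1)
    w=d@R; o=-R.T@t
    return o+w*((z-o[2])/w[...,2])[...,None]
def proj(c,X,fish=False):
    p=c['R']@np.asarray(X,float)+c['t']
    if fish:
        r=np.hypot(p[0],p[1]);th=np.arctan2(r,p[2]);q=p[:2]/r*th
    else:q=p[:2]/p[2]
    return q*[c['mtx'][0,0],c['mtx'][1,1]]+c['mtx'][:2,2]
E
python3 - <<'E'
from h import *
f=np.load('pics/top0.npz');p,d=f['p'],f['d'];c=optics.camera_params('top')
g=p.max(2).astype(int)
m=(g<60).astype(np.uint8)
n,l,s,ce=cv2.connectedComponentsWithStats(m)
for i in range(1,n):
    if 100<s[i,4]<1500:
        v,u=np.where(l==i);P=ray(c,u,v,13.)[:,:2]
        mu=P.mean(0);w,V=np.linalg.eigh(np.cov(P.T));a=V[:,1]*np.sign(V[0,1]);q=(P-mu)@a
        print(ce[i].round(1),s[i,4],'c',(mu+a*(q.max()+q.min())/2).round(1),'len',np.ptp(q).round(1),'wid',np.ptp((P-mu)@V[:,0]).round(1),'yaw',np.degrees(np.arctan2(a[1],a[0])).round(1))
for n,(u,v) in dict(noseA=(376,118),noseB=(446,146)).items(): print(n,ray(c,u,v,8.))
a=cv2.resize(p[100:225,340:480],None,fx=5.5,fy=4.7,interpolation=cv2.INTER_CUBIC)
cv2.imwrite('pics/crop1.png',a[:,:,::-1])
a=cv2.resize(p[60:180,190:340],None,fx=5,fy=5,interpolation=cv2.INTER_CUBIC)
cv2.imwrite('pics/crop2.png',a[:,:,::-1])
E
```

```text
[625.7 338.3] 472 c [  97. -699.] len 125.4 wid 48.0 yaw 8.0
[306.8 332.8] 227 c [115.6  49.7] len 112.6 wid 13.6 yaw -71.7
noseA [ 646.36745519 -132.02253814    8.        ]
noseB [ 569.26134894 -308.81790761    8.        ]
```

View pics/crop1.png

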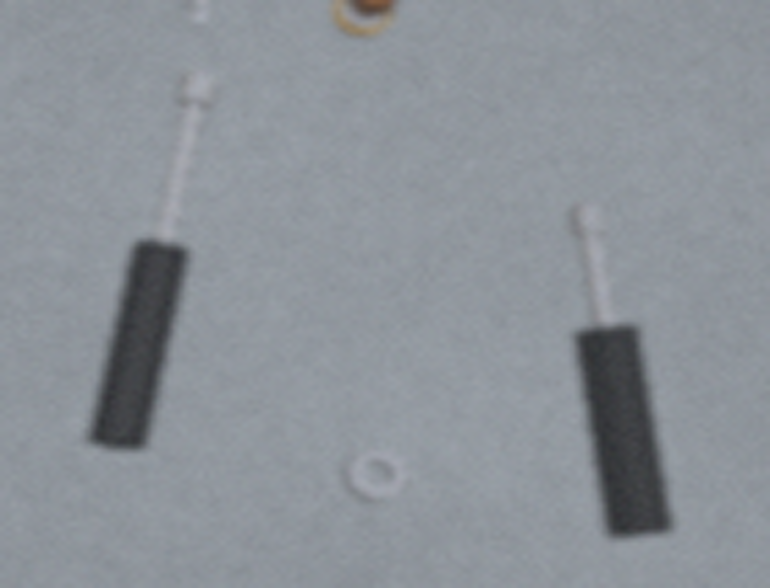

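View pics/crop2.png

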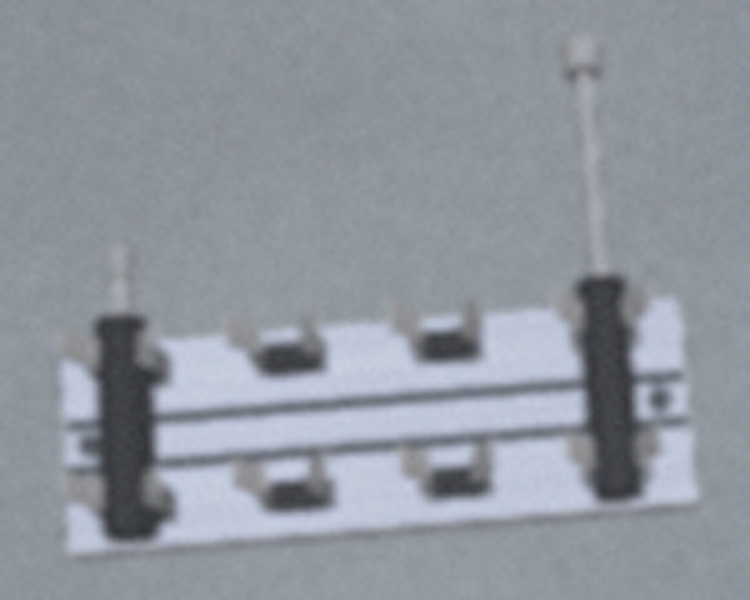

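Loose black drivers: A, handle at (367,172) with nose at (376,118), has the long shaft and is driver_longer. B, handle at (453,191) with nose at (446,146), is driver_shorter. The orange one at (463,278) and the grey one at (377,52) are decoys. The shortest is clipped at clip 1 and the longest at clip 4, so the shorter goes to clip 2 and the longer to clip 3. The crop confirms this.

```bash
python3 - <<'E'
from h import *
def fit(p,c,roi,z,th=95):
    x0,x1,y0,y1=roi
    m=np.zeros(p.shape[:2],np.uint8); m[y0:y1,x0:x1]=(p.max(2)<th)[y0:y1,x0:x1]
    n,l,s,ce=cv2.connectedComponentsWithStats(m); i=1+s[1:,4].argmax()
    v,u=np.where(l==i);P=ray(c,u,v,z)[:,:2]
    (cx,cy),(w,h),an=cv2.minAreaRect(P.astype(np.float32))
    mu=P.mean(0);W,V=np.linalg.eigh(np.cov(P.T));a=V[:,1]*np.sign(V[0,1])
    return np.round([*mu,cx,cy,w,h,np.degrees(np.arctan2(a[1],a[0]))],1)
rois={'top':dict(A=(350,385,140,205,13),B=(435,470,162,220,13),S=(205,225,118,172,40),L=(303,320,112,165,40)),
'scene':dict(A=(262,302,198,235,13),B=(200,232,178,212,13),S=(422,440,230,275,40),L=(312,334,218,262,40))}
for n in rois:
    f=np.load(f'pics/{n}0.npz');c=optics.camera_params(n)
    for k,r in rois[n].items(): print(n,k,fit(f['p'],c,r[:4],r[4]))
    m=f['d']>0;v,u=np.where(m)
f=np.load('pics/top0.npz');c=optics.camera_params('top')
d=f['d']
for k,(u,v) in dict(bench=(400,230),A=(367,172),B=(453,191),S=(215,147),L=(311,138),bar=(264,137)).items():
    z=d[v,u];K=c['mtx'];X=np.array([(u-K[0,2])*z/K[0,0],(v-K[1,2])*z/K[1,1],z]);print(k,(c['R'].T@(X-c['t'])).round(1))
E
```

```text
top A [499.1 -98.2 499.6 -98.2  23.9 111.6 -12.5]
top B [ 450.4 -316.5  450.9 -316.5  109.9   27.1    4.3]
top S [566.5 275.2 568.5 273.7 113.7  32.2   5.3]
top L [585.3  35.  585.9  34.8 112.2  24.7   4.5]
scene A [497.2 -98.4 495.8 -98.1  34.2 137.5  -9.6]
scene B [ 447.7 -317.1  446.1 -317.5  144.6   34.     7.3]
scene S [569.3 275.  565.2 273.8 141.8  31.1   2.5]
scene L [586.9  36.2 583.2  36.7 141.1  34.8   6.8]
bench [ 3.562e+02 -1.833e+02 -1.000e-01]
A [ 499.3 -102.4   24.9]
B [ 448.7 -312.2   27.5]
S [559.3 270.4  53. ]
L [580.4  35.9  50.6]
bar [595.9 156.9  15. ]
```

```bash
cat >> h.py <<'E'
from scipy.spatial.transform import Rotation as Ro
def tool():
    s=readout.state();R=Ro.from_euler('xyz',s['ee_rot'],degrees=True).as_matrix()
    hy=(np.degrees(np.arctan2(R[1,1],R[0,1]))-90+90)%180-90
    print('t',round(s['time_s'],2),'pos',s['ee_pos'].round(1),'xaxis',R[:,0].round(3),'handleyaw',round(hy,2),'F',s['force'].round(1),'T',s['torque'].round(2),'w',round(s['gripper_width'],1),'q6',s['qpos'].round(0))
    return s,R
E
python3 -c "
from h import *
s,R=tool(); 
for Y in(4.3,): print(Y, Y)
"
```

```text
t 0.1 pos [ 183.4 -544.5  227.2] xaxis [-0.     0.001 -1.   ] handleyaw 18.61 F [ 0.1  0.2 -1.1] T [ 0.01 -0.01  0.01] w 91.4 q6 [-73.  18.  90.  -0.  72.  -1.]
4.3 4.3
```

```bash
R='x'; python3 -m creep '[{"translation":[2.7,2.3,0],"delta_rot":[0,0,-0.025]},{"translation":[2.7,2.3,0],"delta_rot":[0,0,-0.025]},{"translation":[2.7,2.3,0],"delta_rot":[0,0,-0.025]},{"translation":[2.7,2.3,0],"delta_rot":[0,0,-0.025]},{"translation":[2.7,2.3,0],"delta_rot":[0,0,-0.025]}]' 0.2 20; python3 -m creep '[{"translation":[2.7,2.3,0],"delta_rot":[0,0,-0.025]},{"translation":[2.7,2.3,0],"delta_rot":[0,0,-0.025]},{"translation":[2.7,2.3,0],"delta_rot":[0,0,-0.025]},{"translation":[2.7,2.3,0],"delta_rot":[0,0,-0.025]},{"translation":[2.5,2.1,0],"delta_rot":[0,0,-0.025]}]'; python3 -m creep '[{"translation":[0,0,0],"delta_rot":[0,0,0]},{"translation":[0,0,0],"delta_rot":[0,0,0]}]'
python3 - <<'E'
from h import *
tool(); c=optics.camera_params('wrist'); p,d=optics.grab_frame('wrist')
np.savez('pics/w1.npz',p=p,d=d,**c); cv2.imwrite('pics/w1.png',p[:,:,::-1]); print(c)
E
```

```text
time_s: 0.52
ee_pos: [319.3, -428.6, 227.6]
ee_rot: [-63.7, 90.0, 127.6]
force: [0.3, -0.0, 0.3]
gripper_width: 60.8
time_s: 0.93
ee_pos: [452.6, -315.2, 227.6]
ee_rot: [-53.5, 90.0, 130.7]
force: [-0.1, -0.1, 0.6]
gripper_width: 54.7
time_s: 1.1
ee_pos: [452.2, -315.8, 227.4]
ee_rot: [-19.6, 89.9, 164.9]
force: [-0.2, -0.4, -0.1]
gripper_width: 54.7
t 1.1 pos [ 452.2 -315.8  227.4] xaxis [-0.001  0.    -1.   ] handleyaw 4.48 F [-0.2 -0.4 -0.1] T [-0.03  0.    0.01] w 54.7 q6 [-36.  16.  93.  -0.  71.  49.]
{'mtx': array([[309.70691629,   0.        , 320.93106622],
       [  0.        , 309.70691629, 198.9363563 ],
       [  0.        ,   0.        ,   1.        ]]), 'R': array([[ 7.76722307e-02, -9.96978948e-01, -4.59794733e-05],
       [-9.58277504e-01, -7.46698192e-02,  2.75914197e-01],
       [-2.75084079e-01, -2.13868101e-02, -9.61182269e-01]]), 't': array([-350.94945391,  378.85703157,  509.09973468])}
```

View pics/w1.png

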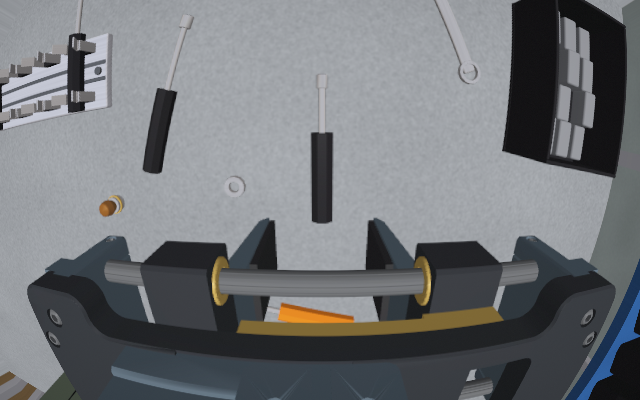

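Wrist view: handle B centred near (321,177), nose at (321,78). A is at (160,130) and the rail end is at upper left.

```bash
cat >> h.py <<'E'
def wfit(f,roi,z,th=60):
    x0,x1,y0,y1=roi;p=f['p'];m=np.zeros(p.shape[:2],np.uint8); m[y0:y1,x0:x1]=(p.max(2)<th)[y0:y1,x0:x1]
    n,l,s,ce=cv2.connectedComponentsWithStats(m); i=1+s[1:,4].argmax();v,u=np.where(l==i)
    P=ray(f,u,v,z,True)[:,:2];(cx,cy),(w,h),an=cv2.minAreaRect(P.astype(np.float32))
    mu=P.mean(0);W,V=np.linalg.eigh(np.cov(P.T));a=V[:,1]*np.sign(V[0,1])
    return np.round([*mu,cx,cy,w,h,np.degrees(np.arctan2(a[1],a[0]))],1)
E
python3 - <<'E'
from h import *
f=np.load('pics/w1.npz')
for z in (13,26):
  print(z,'B',wfit(f,(300,345,120,232),z),'A',wfit(f,(135,185,80,180),z))
print('noseA',ray(f,186,16,8.,True),'noseB',ray(f,321,76,8.,True))
E
```

```text
13 B [ 451.  -317.6  449.6 -317.7  112.6   24.2    4.5] A [500.3 -98.9 498.5 -98.3  30.6 113.6 -12.7]
26 B [ 453.8 -317.3  452.4 -317.5  108.7   23.4    4.5] A [ 501.4 -106.3  499.6 -105.7   29.6  109.6  -12.7]
noseA [ 653.30867129 -126.87864703    8.        ] noseB [ 574.66598445 -307.32492339    8.        ]
```

```bash
python3 -m creep '[{"translation":[0.3,-0.13,-4],"delta_rot":[0,0,0]},{"translation":[0,0,-4],"delta_rot":[0,0,0]},{"translation":[0,0,-4],"delta_rot":[0,0,0]},{"translation":[0,0,-4],"delta_rot":[0,0,0]},{"translation":[0,0,-2.5],"delta_rot":[0,0,0]}]';  python3 -m creep '[{"translation":[0,0,-1.5],"delta_rot":[0,0,0]},{"translation":[0,0,-1.0],"delta_rot":[0,0,0]},{"translation":[0,0,0],"delta_rot":[0,0,0]}]'
python3 -m creep '[{"translation":[0,0,0],"delta_rot":[0,0,0]},{"translation":[0,0,0],"delta_rot":[0,0,0]},{"translation":[0,0,0],"delta_rot":[0,0,0]},{"translation":[0,0,0],"delta_rot":[0,0,0]},{"translation":[0,0,0],"delta_rot":[0,0,0]}]' -0.7 30
```

```text
time_s: 1.57
ee_pos: [451.3, -318.1, 39.4]
ee_rot: [-35.4, 89.7, 148.8]
force: [-0.0, 0.5, -0.1]
gripper_width: 54.9
time_s: 1.82
ee_pos: [452.5, -318.4, 16.0]
ee_rot: [-36.5, 89.8, 147.7]
force: [0.7, 0.1, -0.2]
gripper_width: 54.8
time_s: 2.23
ee_pos: [454.9, -318.4, 19.0]
ee_rot: [141.7, 89.9, -34.1]
force: [0.4, 0.5, 3.9]
gripper_width: 25.5
```

```bash
python3 -c "
from h import *
tool()"; python3 -m creep '[{"translation":[0,0,2],"delta_rot":[0,0,0]},{"translation":[0,0,4],"delta_rot":[0,0,0]},{"translation":[0,0,4],"delta_rot":[0,0,0]},{"translation":[0,0,4],"delta_rot":[0,0,0]},{"translation":[0,0,2],"delta_rot":[0,0,0]}]'; python3 -m creep '[{"translation":[0,0,0],"delta_rot":[0,0,0]},{"translation":[0,0,0],"delta_rot":[0,0,0]}]'
python3 - <<'E'
from h import *
tool(); c=optics.camera_params('wrist'); p,d=optics.grab_frame('wrist')
np.savez('pics/w2.npz',p=p,d=d,**c); cv2.imwrite('pics/w2.png',p[:,:,::-1])
E
```

```text
t 2.23 pos [ 454.9 -318.4   19. ] xaxis [ 0.001 -0.001 -1.   ] handleyaw 4.29 F [0.4 0.5 3.9] T [0.17 0.07 0.01] w 25.5 q6 [-36.  29. 108.   0.  44.  50.]
time_s: 2.65
ee_pos: [456.1, -319.3, 183.3]
ee_rot: [138.6, 89.5, -37.1]
force: [0.7, 0.0, -0.7]
gripper_width: 26.0
time_s: 2.82
ee_pos: [454.7, -318.3, 179.1]
ee_rot: [135.8, 89.8, -39.9]
force: [-0.6, 1.0, -2.2]
gripper_width: 25.4
t 2.82 pos [ 454.7 -318.3  179.1] xaxis [ 0.002 -0.002 -1.   ] handleyaw 4.3 F [-0.6  1.  -2.2] T [0.05 0.03 0.02] w 25.4 q6 [-36.  18.  97.  -0.  65.  50.]
```

View pics/w2.png

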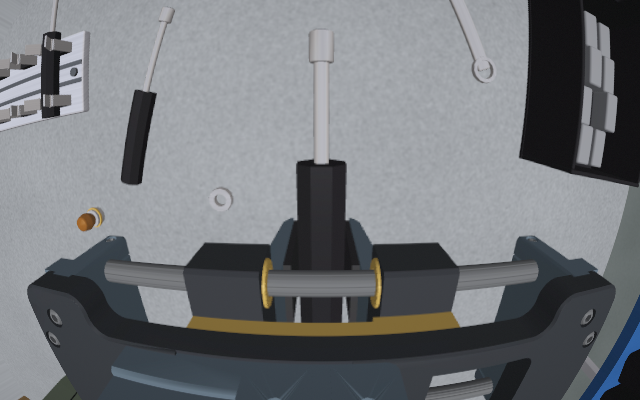

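```bash
cat >> h.py <<'E'
def wpt(f,u,v,d):
    K=f['mtx'];x=(u-K[0,2])/K[0,0];y=(v-K[1,2])/K[1,1];r=np.hypot(x,y)+1e-12
    s=np.tan(r)/r*d
    return f['R'].T@(np.array([x*s,y*s,d])-f['t'])
E
python3 - <<'E'
from h import *
f=np.load('pics/w2.npz')
for v in (35,45,70,90,120,150,158,161,163,165,170,180,200,220,240,255,305):
    print(v,wpt(f,321,v,np.median(f['d'][v,319:324])).round(1), end=' | ')
print()
for v in (100,140,165,180,200,230):
    r=f['p'][v,280:365].max(1); w=np.where(r<60)[0]+280; print(v,w.min(),w.max(), end=' | ')
E
```

```text
35 [ 572.8 -310.5  179.8] | 45 [ 567.4 -310.9  179.9] | 70 [ 554.7 -311.9  177.9] | 90 [ 544.3 -312.7  178. ] | 120 [ 529.  -313.8  178.1] | 150 [ 513.6 -315.   178.5] | 158 [ 509.4 -315.3  177.8] | 161 [ 507.7 -315.4  177.4] | 163 [ 506.8 -315.5  178. ] | 165 [ 506.8 -315.5  184.3] | 170 [ 504.6 -315.6  186.3] | 180 [ 499.6 -316.   186.5] | 200 [ 489.5 -316.8  186.9] | 220 [ 478.7 -317.6  186.7] | 240 [ 467.7 -318.4  187. ] | 255 [ 458.8 -319.   186.7] | 305 [ 426.  -321.5  186.8] | Traceback (most recent call last):
  File "<stdin>", line 7, in <module>
    return umr_minimum(a, axis, None, out, keepdims, initial, where)
ValueError: zero-size array to reduction operation minimum which has no identity
```

Driver B is held level: its top is at z 186.7 along its length, and the handle centre is 2.7 mm behind and 5.4 mm below the TCP. Moving toward the rail.

```bash
python3 -m creep '[{"translation":[0,3,0],"delta_rot":[0,0,0]},{"translation":[0,4,0],"delta_rot":[0,0,0]},{"translation":[0,4,0],"delta_rot":[0,0,0]},{"translation":[0,4,0],"delta_rot":[0,0,0]},{"translation":[0,4,0],"delta_rot":[0,0,0]}]'; python3 -m creep '[{"translation":[0,4,0],"delta_rot":[0,0,0]},{"translation":[0,4,0],"delta_rot":[0,0,0]},{"translation":[0,4,0],"delta_rot":[0,0,0]},{"translation":[0,4,0],"delta_rot":[0,0,0]},{"translation":[0,4,0],"delta_rot":[0,0,0]}]';  python3 -m creep '[{"translation":[0,4,0],"delta_rot":[0,0,0]},{"translation":[0,3,0],"delta_rot":[0,0,0]},{"translation":[0,1.5,0],"delta_rot":[0,0,0]},{"translation":[0,0,0],"delta_rot":[0,0,0]},{"translation":[0,0,0],"delta_rot":[0,0,0]}]'
python3 - <<'E'
from h import *
tool(); c=optics.camera_params('wrist'); p,d=optics.grab_frame('wrist')
np.savez('pics/w3.npz',p=p,d=d,**c); cv2.imwrite('pics/w3.png',p[:,:,::-1])
E
```

```text
time_s: 3.28
ee_pos: [452.6, -126.2, 175.5]
ee_rot: [-21.7, 89.7, 162.6]
force: [0.5, 0.6, -1.5]
gripper_width: 25.7
time_s: 3.7
ee_pos: [452.5, 73.4, 175.8]
ee_rot: [5.8, 89.7, -169.9]
force: [1.1, 0.8, -1.1]
gripper_width: 25.9
time_s: 4.12
ee_pos: [453.1, 156.8, 176.0]
ee_rot: [21.1, 89.7, -154.5]
force: [0.1, 0.8, -1.3]
gripper_width: 25.6
t 4.12 pos [453.1 156.8 176. ] xaxis [-0.004 -0.002 -1.   ] handleyaw 4.42 F [ 0.1  0.8 -1.3] T [ 0.01  0.07 -0.01] w 25.6 q6 [ 18.  12. 106.  -0.  62. 103.]
```

View pics/w3.png

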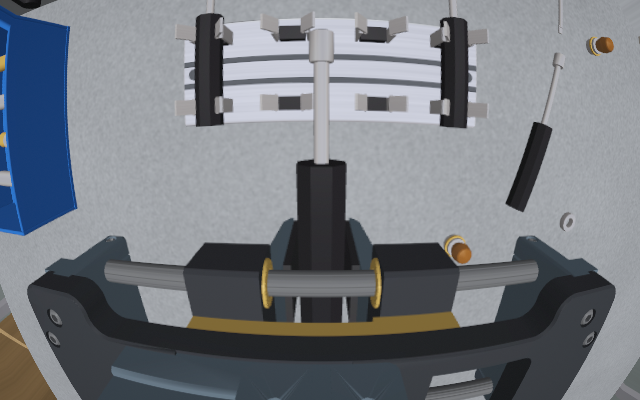

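```bash
cat >> h.py <<'E'
def cloud(f):
    v,u=np.mgrid[:400,:640];K=f['mtx'];x=(u-K[0,2])/K[0,0];y=(v-K[1,2])/K[1,1];r=np.hypot(x,y)+1e-12
    s=np.tan(np.minimum(r,1.45))/r*f['d'];X=np.stack([x*s,y*s,f['d']],-1)
    W=(X-f['t'])@f['R'];W[f['d']<=0]=np.nan;return W
def tops(f,roi,zlo,zhi,dark=60,bright=False):
    x0,x1,y0,y1=roi;W=cloud(f)[y0:y1,x0:x1].reshape(-1,3);g=f['p'][y0:y1,x0:x1].max(2).ravel()
    k=(W[:,2]>zlo)&(W[:,2]<zhi)&((g<dark) if not bright else (g>=dark));return W[k]
def rect(P):
    P=P[:,:2];mu=P.mean(0);W,V=np.linalg.eigh(np.cov(P.T));a=V[:,1]*np.sign(V[0,1]);b=np.array([-a[1],a[0]])
    q=(P-mu)@a;s=(P-mu)@b;l,h=np.percentile(q,[.5,99.5]);l2,h2=np.percentile(s,[2,98])
    return (mu+a*(l+h)/2+b*(l2+h2)/2).round(1),'len',(h-l).round(1),'wid',(h2-l2).round(1),'yaw',np.degrees(np.arctan2(a[1],a[0])).round(2),len(P)
E
python3 - <<'E'
from h import *
f=np.load('pics/w3.npz')
for k,roi in dict(S=(190,230,8,132),L=(436,474,10,132)).items():
    P=tops(f,roi,50,57);print(k,rect(P),np.median(P[:,2]).round(1))
    P=tops(f,roi,32,50);print(k,rect(P))
# blocks
for k,roi in dict(b2n=(272,304,94,112),b2f=(275,310,22,45),b3n=(364,395,94,114),b3f=(355,390,22,45)).items():
    P=tops(f,roi,15,35,75);print(k,P.mean(0).round(1),rect(P),np.median(P[:,2]).round(1))
print('held');P=tops(f,(295,350,155,260),155,190);print(rect(P),np.median(P[:,2]))
a=cv2.resize(f['p'][0:140,170:490],None,fx=2.5,fy=2.5,interpolation=cv2.INTER_CUBIC);cv2.imwrite('pics/c3.png',a[:,:,::-1])
E
```

```text
S (array([568.3, 273. ]), 'len', np.float64(107.6), 'wid', np.float64(17.6), 'yaw', np.float64(4.36), 1932) 53.3
S (array([568.5, 272.4]), 'len', np.float64(107.7), 'wid', np.float64(25.4), 'yaw', np.float64(5.38), 743)
L (array([586.3,  34.6]), 'len', np.float64(107.5), 'wid', np.float64(18.2), 'yaw', np.float64(4.28), 1806) 53.3
L (array([586.3,  35.2]), 'len', np.float64(107.8), 'wid', np.float64(25.5), 'yaw', np.float64(3.72), 726)
b2n [538.5 193.   27.7] (array([538.5, 193.2]), 'len', np.float64(19.7), 'wid', np.float64(11.0), 'yaw', np.float64(-86.55), 247) 27.8
b2f [608.8 197.3  27.1] (array([609. , 196.1]), 'len', np.float64(25.7), 'wid', np.float64(14.1), 'yaw', np.float64(83.69), 330) 27.5
b3n [544.9 108.   27.7] (array([544.9, 107.8]), 'len', np.float64(17.6), 'wid', np.float64(11.8), 'yaw', np.float64(-86.61), 223) 27.7
b3f [614.5 115.2  26.7] (array([614.6, 116.7]), 'len', np.float64(26.4), 'wid', np.float64(14.7), 'yaw', np.float64(-73.16), 326) 27.4
held
(array([479. , 157.7]), 'len', np.float64(52.5), 'wid', np.float64(26.0), 'yaw', np.float64(4.86), 4831) 182.29029052889481
```

View pics/c3.png

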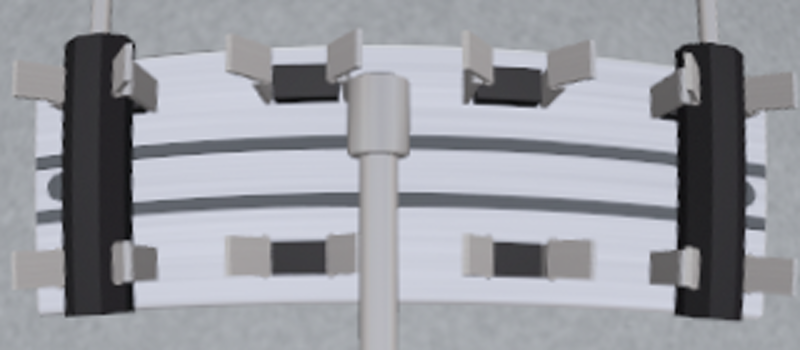

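```bash
python3 -m creep '[{"translation":[3.1,0.95,0],"delta_rot":[0,0,0]},{"translation":[3.1,0.95,0],"delta_rot":[0,0,0]},{"translation":[3.1,0.95,0],"delta_rot":[0,0,0]},{"translation":[3.1,0.95,0],"delta_rot":[0,0,0]},{"translation":[0,0,-1],"delta_rot":[0,0,0]}]'; python3 -m creep '[{"translation":[0,0,-3.5],"delta_rot":[0,0,0]},{"translation":[0,0,-3],"delta_rot":[0,0,0]},{"translation":[0,0,-0.5],"delta_rot":[0,0,0]},{"translation":[0,0,0],"delta_rot":[0,0,0]},{"translation":[0,0,0],"delta_rot":[0,0,0]}]'
python3 - <<'E'
from h import *
tool(); c=optics.camera_params('wrist'); p,d=optics.grab_frame('wrist')
np.savez('pics/w4.npz',p=p,d=d,**c); cv2.imwrite('pics/w4.png',p[:,:,::-1])
E
```

```text
time_s: 4.58
ee_pos: [585.3, 194.7, 168.4]
ee_rot: [-170.7, 89.5, 13.4]
force: [1.5, -0.8, -1.5]
gripper_width: 25.7
time_s: 5.0
ee_pos: [578.9, 194.0, 98.6]
ee_rot: [171.1, 90.0, -4.7]
force: [-0.1, 0.4, -0.8]
gripper_width: 25.4
t 5.0 pos [578.9 194.   98.6] xaxis [ 0.001 -0.    -1.   ] handleyaw 4.22 F [-0.1  0.4 -0.8] T [ 0.04  0.   -0.05] w 25.4 q6 [ 17.  27.  95.  -0.  57. 103.]
```

View pics/w4.png

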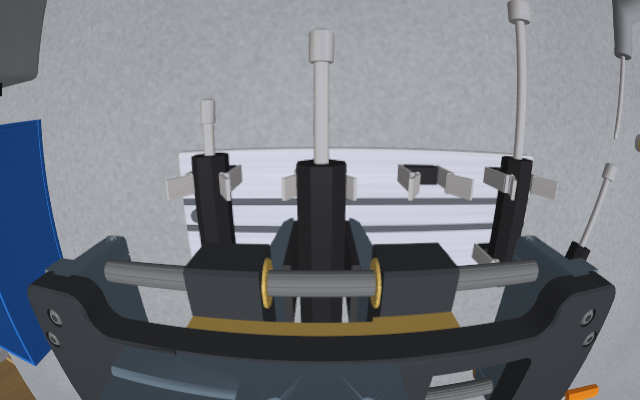

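```bash
cat > chk.py <<'E'
from h import *
import sys
def line(P):
    mu=P[:,:2].mean(0);W,V=np.linalg.eigh(np.cov(P[:,:2].T));a=V[:,1]*np.sign(V[0,1]);return mu,a
def axes(f,rois,g=60):
    W=cloud(f);out={}
    for k,(roi,zt) in rois.items():
        P=tops(f,roi,zt-3,zt+3,g)
        mu,a=line(P); yaw=np.degrees(np.arctan2(a[1],a[0]))
        front=np.percentile((P[:,:2]-mu)@a,99.5); fr=mu+a*front
        t=np.radians(4.3);e=np.array([np.cos(t),np.sin(t)]);n=np.array([-e[1],e[0]])
        out[k]=(fr@e,fr@n,mu@n);print(k,'n',len(P),'z',np.median(P[:,2]).round(1),'front',fr.round(1),'yaw',yaw.round(1),'along',round(fr@e,1),'across(front,mean)',round(fr@n,1),round(mu@n,1))
    return out
E
python3 - <<'E'
from chk import *
f=np.load('pics/w4.npz')
W=cloud(f);print('held z',W[175:260:20,321,2])
axes(f,dict(S=((190,240,150,245),53),L=((488,535,150,240),53),H=((295,350,155,260),106)))
# far leaves of clip 2
for k,roi in dict(leafL=(280,300,170,205),leafR=(343,362,170,205),l3L=(396,418,158,202),l3R=(440,475,165,202)).items():
    P=tops(f,roi,45,75,100,True);t=np.radians(4.3);n=np.array([-np.sin(t),np.cos(t)]);e=np.array([np.cos(t),np.sin(t)])
    print(k,len(P),P.mean(0).round(1) if len(P) else 0, np.percentile(P[:,:2]@n,[2,98]).round(1),np.percentile(P[:,:2]@e,[2,98]).round(1),P[:,2].max().round(1))
E
```

```text
held z [105.2870239  106.24389347 106.41264307 105.99405456 105.95514316]
S n 1930 z 53.3 front [623.4 276.7] yaw 4.6 along 642.4 across(front,mean) 229.2 229.0
L n 1223 z 53.4 front [641.1  39.9] yaw 3.2 along 642.3 across(front,mean) -8.3 -7.7
H n 3175 z 105.9 front [631.  196.8] yaw 4.1 along 644.0 across(front,mean) 148.9 149.0
leafL 339 [609.5 215.4  67.1] [165.1 173.6] [616.9 630.5] 72.7
leafR 248 [612.1 176.5  69.1] [127.1 133. ] [616.4 630.4] 72.8
l3L 282 [616.  135.5  63.2] [83.2 93.5] [616.6 630.6] 73.0
l3R 600 [618.  100.8  62.8] [47.5 60.1] [616.6 630.6] 73.5
```

```bash
python3 -m creep '[{"translation":[-0.15,0.1,-0.8],"delta_rot":[0,0,0]},{"translation":[0,0,-1.2],"delta_rot":[0,0,0]},{"translation":[0,0,-0.8],"delta_rot":[0,0,0]},{"translation":[0,0,-0.4],"delta_rot":[0,0,0]},{"translation":[0,0,0],"delta_rot":[0,0,0]}]' - 55; python3 -m creep '[{"translation":[0,0,-0.5],"delta_rot":[0,0,0]},{"translation":[0,0,-0.5],"delta_rot":[0,0,0]},{"translation":[0,0,-0.5],"delta_rot":[0,0,0]},{"translation":[0,0,-0.3],"delta_rot":[0,0,0]},{"translation":[0,0,0],"delta_rot":[0,0,0]}]'; python3 -c "
from h import *
tool()"
```

```text
time_s: 5.47
ee_pos: [576.9, 195.4, 65.9]
ee_rot: [77.9, 90.0, -97.8]
force: [-1.0, -1.0, -1.0]
gripper_width: 25.9
time_s: 5.88
ee_pos: [576.8, 195.6, 47.6]
ee_rot: [18.7, 90.0, -157.1]
force: [0.8, -1.4, -1.9]
gripper_width: 25.6
t 5.88 pos [576.8 195.6  47.6] xaxis [-0.001 -0.    -1.   ] handleyaw 4.27 F [ 0.8 -1.4 -1.9] T [-0.15 -0.07  0.03] w 25.6 q6 [ 18.  30.  98.  -0.  51. 103.]
```

```bash
python3 -m creep '[{"translation":[0,0,-0.2],"delta_rot":[0,0,0]},{"translation":[0,0,-0.1],"delta_rot":[0,0,0]},{"translation":[0,0,0],"delta_rot":[0,0,0]}]' ; python3 -m creep '[{"translation":[0,0,-0.15],"delta_rot":[0,0,0]},{"translation":[0,0,0],"delta_rot":[0,0,0]},{"translation":[0,0,0],"delta_rot":[0,0,0]}]'
python3 - <<'E'
from chk import *
tool(); c=optics.camera_params('wrist'); p,d=optics.grab_frame('wrist')
np.savez('pics/w5.npz',p=p,d=d,**c); cv2.imwrite('pics/w5.png',p[:,:,::-1])
f=np.load('pics/w5.npz');W=cloud(f);print('held z',W[175:260:20,321,2])
E
```

```text
time_s: 6.13
ee_pos: [577.0, 196.0, 46.0]
ee_rot: [-142.4, 90.0, 41.9]
force: [-2.4, -1.4, 4.6]
gripper_width: 25.6
time_s: 6.38
ee_pos: [577.0, 196.0, 45.9]
ee_rot: [-156.4, 89.9, 27.9]
force: [-3.6, -1.7, 13.5]
gripper_width: 25.9
t 6.38 pos [577.  196.   45.9] xaxis [ 0.001  0.001 -1.   ] handleyaw 4.28 F [-3.6 -1.7 13.5] T [-0.4   0.71 -0.08] w 25.9 q6 [ 18.  31.  98.   0.  51. 103.]
held z [52.68442799 53.77001635 53.74363457 54.36815863 54.11113631]
```

View pics/w5.png

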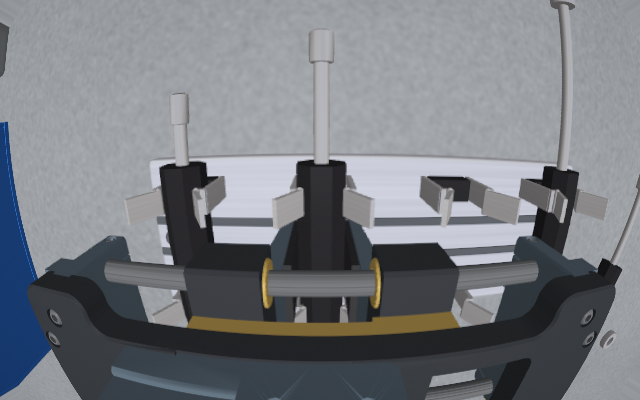

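```bash
python3 -m creep '[{"translation":[0,0,0.15],"delta_rot":[0,0,0]},{"translation":[0,0,0],"delta_rot":[0,0,0]},{"translation":[0,0,0],"delta_rot":[0,0,0]},{"translation":[0,0,0],"delta_rot":[0,0,0]},{"translation":[0,0,0],"delta_rot":[0,0,0]}]' 0.1 20;  python3 -m creep '[{"translation":[0,0,1.5],"delta_rot":[0,0,0]},{"translation":[0,0,3],"delta_rot":[0,0,0]},{"translation":[0,0,4],"delta_rot":[0,0,0]},{"translation":[0,0,4],"delta_rot":[0,0,0]},{"translation":[-4,0,0],"delta_rot":[0,0,0]}]'; python3 -m creep '[{"translation":[-4,0,0],"delta_rot":[0,0,0]},{"translation":[-4,0,0],"delta_rot":[0,0,0]},{"translation":[0,0,0],"delta_rot":[0,0,0]},{"translation":[0,0,0],"delta_rot":[0,0,0]}]'
python3 - <<'E'
from chk import *
tool(); c=optics.camera_params('wrist'); p,d=optics.grab_frame('wrist')
np.savez('pics/w6.npz',p=p,d=d,**c); cv2.imwrite('pics/w6.png',p[:,:,::-1])
E
```

```text
time_s: 6.85
ee_pos: [576.9, 195.8, 44.6]
ee_rot: [10.0, 90.0, -165.7]
force: [-0.1, 0.4, -0.3]
gripper_width: 50.2
time_s: 7.27
ee_pos: [548.9, 198.4, 179.3]
ee_rot: [-167.5, 88.5, 16.7]
force: [2.0, 1.3, 1.3]
gripper_width: 50.2
time_s: 7.6
ee_pos: [455.0, 195.6, 170.0]
ee_rot: [20.0, 90.0, -155.7]
force: [-0.0, -0.1, 0.1]
gripper_width: 50.1
t 7.6 pos [455.  195.6 170. ] xaxis [-0.001 -0.    -1.   ] handleyaw 4.36 F [-0.  -0.1  0.1] T [ 0.   -0.02  0.01] w 50.1 q6 [ 22.  14. 105.  -0.  61. 108.]
```

View pics/w6.png

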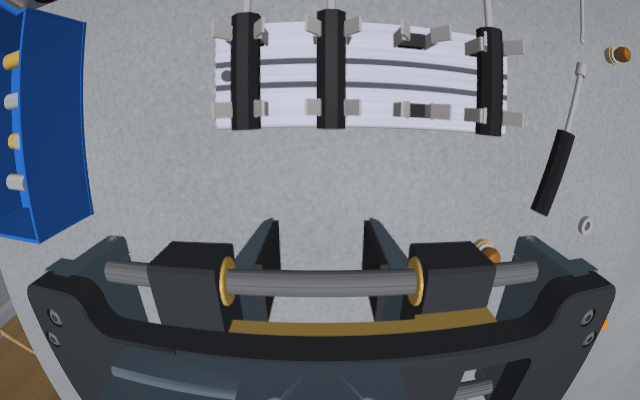

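```bash
python3 - <<'E'
from chk import *
f=np.load('pics/w6.npz')
for k,roi in dict(S=(228,262,5,132),M=(314,348,5,132),L=(474,510,20,138)).items():
    P=tops(f,roi,50,57);print(k,rect(P),np.median(P[:,2]).round(1))
    r=[np.median(P[(P[:,0]>a)&(P[:,0]<a+22),2]).round(1) for a in (515,540,565,590,615)];print(r)
print('A',wfit(f,(525,580,125,220),13))
tool()
E
```

```text
S (array([568.8, 273.3]), 'len', np.float64(107.1), 'wid', np.float64(17.7), 'yaw', np.float64(4.18), 2152) 53.2
[np.float64(53.3), np.float64(53.2), np.float64(53.1), np.float64(53.2), np.float64(53.3)]
M (array([574.4, 195. ]), 'len', np.float64(107.1), 'wid', np.float64(18.6), 'yaw', np.float64(4.25), 1267) 52.3
[np.float64(53.1), np.float64(52.0), np.float64(52.2), np.float64(52.1), np.float64(52.0)]
L (array([586.7,  35. ]), 'len', np.float64(107.6), 'wid', np.float64(17.6), 'yaw', np.float64(4.14), 1577) 53.3
[np.float64(53.2), np.float64(53.3), np.float64(53.3), np.float64(53.3), np.float64(53.5)]
A [ 501.5 -100.   502.2 -100.3   35.5  113.1  -12.7]
t 7.65 pos [457.1 196.  170.3] xaxis [ 0.001  0.    -1.   ] handleyaw 4.32 F [ 1.1 -0.6 -0. ] T [-0.04  0.04  0.03] w 50.2 q6 [ 22.  14. 105.  -0.  61. 108.]
```

```bash
python3 - <<'E'
from chk import *
f=np.load('pics/w6.npz');t=np.radians(4.3);n=np.array([-np.sin(t),np.cos(t)]);e=np.array([np.cos(t),np.sin(t)])
for k,roi,c in (('S',(228,262,5,132),(568.8,273.3)),('M',(314,348,5,132),(574.4,194.5)),('L',(474,510,20,138),(586.7,35))):
    P=tops(f,roi,30,60); s=(P[:,:2]-c)@n;a=(P[:,:2]-c)@e
    for lo in(-50,-20,30):
        k2=(a>lo)&(a<lo+20);print(k,lo,[(x,np.median(P[k2&(abs(s-x)<1),2]).round(1)) for x in range(-14,15,2) if (k2&(abs(s-x)<1)).sum()>3])
E
python3 - <<'E'
import cv2,numpy as np
f=np.load('pics/w6.npz')
cv2.imwrite('pics/c6.png',cv2.resize(f['p'][0:140,205:525],None,fx=2.5,fy=2.5,interpolation=cv2.INTER_CUBIC)[:,:,::-1])
E
```

```text
S -50 [(-12, np.float64(46.7)), (-10, np.float64(49.0)), (-8, np.float64(50.8)), (-6, np.float64(52.8)), (-4, np.float64(53.8)), (-2, np.float64(53.4)), (0, np.float64(53.7)), (2, np.float64(53.9)), (4, np.float64(53.9)), (6, np.float64(53.2)), (8, np.float64(51.2)), (10, np.float64(49.4)), (12, np.float64(47.6))]
S -20 [(-14, np.float64(45.8)), (-12, np.float64(45.9)), (-10, np.float64(48.7)), (-8, np.float64(50.9)), (-6, np.float64(52.5)), (-4, np.float64(53.7)), (-2, np.float64(53.8)), (0, np.float64(53.5)), (2, np.float64(53.7)), (4, np.float64(53.9)), (6, np.float64(53.1)), (8, np.float64(51.1)), (10, np.float64(49.0)), (12, np.float64(47.2))]
S 30 [(-12, np.float64(47.5)), (-10, np.float64(49.0)), (-8, np.float64(50.7)), (-6, np.float64(52.7)), (-4, np.float64(53.6)), (-2, np.float64(53.6)), (0, np.float64(53.7)), (2, np.float64(53.7)), (4, np.float64(53.7)), (6, np.float64(53.0)), (8, np.float64(50.9)), (10, np.float64(49.3)), (12, np.float64(47.6))]
M -50 [(-12, np.float64(46.6)), (-10, np.float64(49.0)), (-8, np.float64(50.7)), (-6, np.float64(52.9)), (-4, np.float64(53.8)),
[... 879 characters left out ...]
8, np.float64(51.3)), (10, np.float64(48.5)), (12, np.float64(42.5))]
L -20 [(-12, np.float64(48.2)), (-10, np.float64(49.7)), (-8, np.float64(52.6)), (-6, np.float64(53.8)), (-4, np.float64(53.6)), (-2, np.float64(53.8)), (0, np.float64(53.8)), (2, np.float64(53.7)), (4, np.float64(53.7)), (6, np.float64(52.4)), (8, np.float64(49.9)), (10, np.float64(48.4)), (12, np.float64(43.2))]
L 30 [(-12, np.float64(47.5)), (-10, np.float64(50.4)), (-8, np.float64(52.2)), (-6, np.float64(53.6)), (-4, np.float64(53.9)), (-2, np.float64(53.8)), (0, np.float64(53.9)), (2, np.float64(53.9)), (4, np.float64(53.4)), (6, np.float64(52.4)), (8, np.float64(51.2)), (10, np.float64(48.5)), (12, np.float64(42.7))]
```

View pics/c6.png

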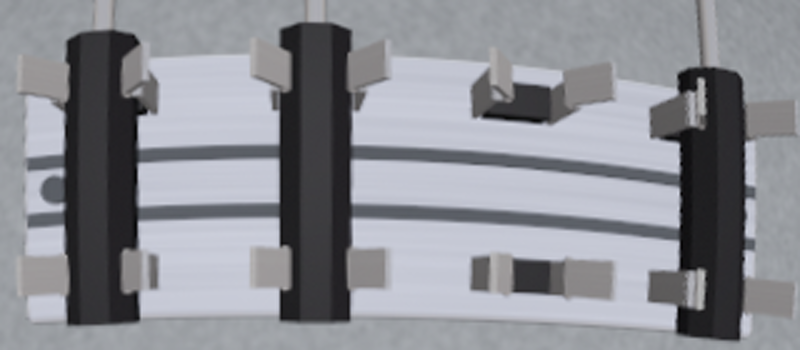

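Shorter is seated, with the same profile as its neighbours. Going to the longer driver now.

```bash
python3 -m creep '[{"translation":[0.47,-2.95,0],"delta_rot":[0,0,-0.0295]},{"translation":[0.47,-2.95,0],"delta_rot":[0,0,-0.0295]},{"translation":[0.47,-2.95,0],"delta_rot":[0,0,-0.0295]},{"translation":[0.47,-2.95,0],"delta_rot":[0,0,-0.0295]},{"translation":[0.47,-2.95,0],"delta_rot":[0,0,-0.0295]}]'; python3 -m creep '[{"translation":[0.47,-2.95,0],"delta_rot":[0,0,-0.0295]},{"translation":[0.47,-2.95,0],"delta_rot":[0,0,-0.0295]},{"translation":[0.47,-2.95,0],"delta_rot":[0,0,-0.0295]},{"translation":[0.47,-2.95,0],"delta_rot":[0,0,-0.0295]},{"translation":[0.47,-2.95,0],"delta_rot":[0,0,-0.0295]}]'; python3 -m creep '[{"translation":[0,0,0],"delta_rot":[0,0,0]},{"translation":[0,0,0],"delta_rot":[0,0,0]}]'
python3 - <<'E'
from chk import *
tool(); c=optics.camera_params('wrist'); p,d=optics.grab_frame('wrist')
np.savez('pics/w7.npz',p=p,d=d,**c); cv2.imwrite('pics/w7.png',p[:,:,::-1])
E
```

```text
time_s: 8.07
ee_pos: [482.6, 46.7, 170.0]
ee_rot: [178.9, 89.9, -5.3]
force: [-0.3, -1.1, 0.1]
gripper_width: 50.3
time_s: 8.48
ee_pos: [505.9, -101.7, 169.9]
ee_rot: [174.4, 89.9, -18.3]
force: [-0.6, 0.0, -1.0]
gripper_width: 50.3
time_s: 8.65
ee_pos: [505.6, -101.2, 169.7]
ee_rot: [-170.5, 90.0, -3.3]
force: [0.2, 0.5, -0.1]
gripper_width: 50.1
t 8.65 pos [ 505.6 -101.2  169.7] xaxis [ 0.001 -0.    -1.   ] handleyaw -12.8 F [ 0.2  0.5 -0.1] T [0.07 0.02 0.01] w 50.1 q6 [-13.  16. 103.   0.  62.  90.]
```

View pics/w7.png

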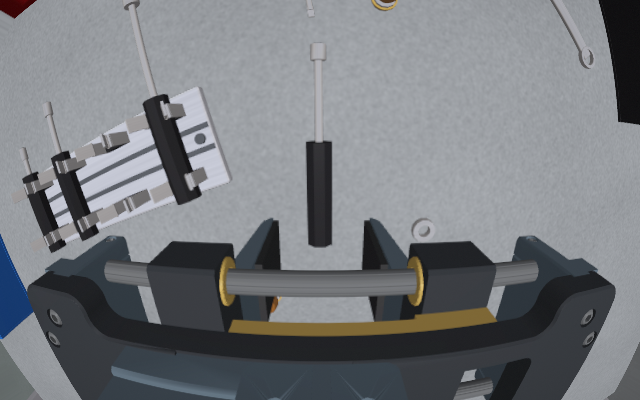

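```bash
python3 - <<'E'
from chk import *
f=np.load('pics/w7.npz')
P=tops(f,(295,345,130,255),23,29,70);print(rect(P)); print(wfit(f,(295,345,130,255),13,70))
E
```

```text
(array([500.9, -99. ]), 'len', np.float64(108.1), 'wid', np.float64(18.4), 'yaw', np.float64(-12.23), 1866)
[500.7 -99.1 498.1 -98.3  25.5 115.4 -12.3]
```

```bash
python3 -m creep '[{"translation":[-0.2,0.2,-4],"delta_rot":[0,0,0.008]},{"translation":[0,0,-4],"delta_rot":[0,0,0]},{"translation":[0,0,-3],"delta_rot":[0,0,0]},{"translation":[0,0,-2],"delta_rot":[0,0,0]},{"translation":[0,0,-1.2],"delta_rot":[0,0,0]}]';  python3 -m creep '[{"translation":[0,0,-1.0],"delta_rot":[0,0,0]},{"translation":[0,0,0],"delta_rot":[0,0,0]},{"translation":[0,0,0],"delta_rot":[0,0,0]}]'
python3 -m creep '[{"translation":[0,0,0],"delta_rot":[0,0,0]},{"translation":[0,0,0],"delta_rot":[0,0,0]},{"translation":[0,0,0],"delta_rot":[0,0,0]},{"translation":[0,0,0],"delta_rot":[0,0,0]},{"translation":[0,0,0],"delta_rot":[0,0,0]}]' -0.7 50;  python3 -m creep '[{"translation":[0,0,2],"delta_rot":[0,0,0]},{"translation":[0,0,4],"delta_rot":[0,0,0]},{"translation":[0,0,4],"delta_rot":[0,0,0]},{"translation":[0,0,4],"delta_rot":[0,0,0]},{"translation":[0,0,2],"delta_rot":[0,0,0]}]'; python3 -m creep '[{"translation":[0,0,0],"delta_rot":[0,0,0]},{"translation":[0,0,0],"delta_rot":[0,0,0]}]'
python3 - <<'E'
from chk import *
tool(); c=optics.camera_params('wrist'); p,d=optics.grab_frame('wrist')
np.savez('pics/w8.npz',p=p,d=d,**c); cv2.imwrite('pics/w8.png',p[:,:,::-1])
f=np.load('pics/w8.npz');W=cloud(f)
for v in range(60,260,12): print(v,W[v,321].round(1))
E
```

```text
time_s: 9.12
ee_pos: [500.8, -95.8, 25.3]
ee_rot: [-2.4, 89.7, 165.5]
force: [-0.6, 0.1, 1.1]
gripper_width: 50.5
time_s: 9.37
ee_pos: [502.4, -96.7, 18.0]
ee_rot: [-12.2, 90.0, 155.7]
force: [-0.2, -0.0, 0.3]
gripper_width: 50.4
time_s: 9.78
ee_pos: [502.5, -97.4, 18.7]
ee_rot: [175.1, 89.9, -17.1]
force: [-0.2, -0.0, 3.4]
gripper_width: 25.8
time_s: 10.2
ee_pos: [503.7, -97.7, 182.8]
ee_rot: [-179.9, 89.6, -12.1]
force: [0.8, 0.3, -1.4]
gripper_width: 25.5
time_s: 10.37
ee_pos: [502.1, -97.3, 178.7]
ee_rot: [178.8, 89.9, -13.3]
force: [0.4, 0.2, -2.1]
gripper_width: 25.5
t 10.37 pos [502.1 -97.3 178.7] xaxis [ 0.002 -0.    -1.   ] handleyaw -12.17 F [ 0.4  0.2 -2.1] T [ 0.11  0.05 -0.05] w 25.5 q6 [-12.  15. 102.  -0.  63.  90.]
60 [ 605.  -120.5  178.9]
72 [ 599.  -119.2  178.1]
84 [ 593.  -117.8  178. ]
96 [ 587.  -116.6  176.3]
108 [ 580.9 -115.2  177. ]
120 [ 574.9 -113.9  178.1]
132 [ 568.9 -112.6  178.1]
144 [ 562.8 -111.3  177.2]
156 [ 556.7 -110.   177.1]
168 [ 552.4 -109.1  188.2]
180 [ 546.2 -107.7  186.1]
192 [ 540.2 -106.4  186.3]
204 [ 534.4 -105.2  187.4]
216 [ 528.2 -103.8  187.5]
228 [ 521.7 -102.4  187.2]
240 [ 515.1 -101.   187.2]
252 [508.3 -99.5 187.3]
```

View pics/w8.png

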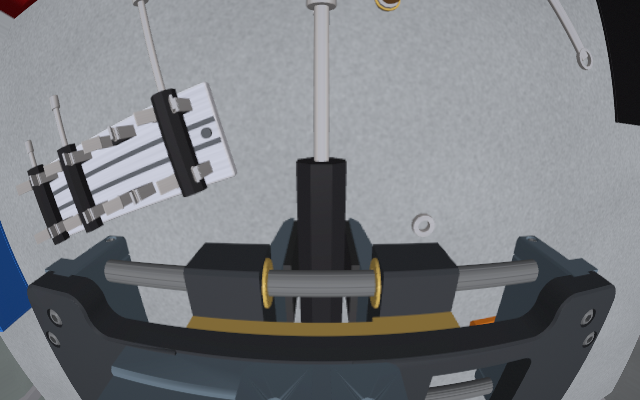

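```bash
python3 -m creep '[{"translation":[1.32,3.56,0],"delta_rot":[0,0,0.048]},{"translation":[1.32,3.56,0],"delta_rot":[0,0,0.048]},{"translation":[1.32,3.56,0],"delta_rot":[0,0,0.048]},{"translation":[1.32,3.56,0],"delta_rot":[0,0,0.048]},{"translation":[1.32,3.56,0],"delta_rot":[0,0,0.048]}]'; python3 -m creep '[{"translation":[1.32,3.56,0],"delta_rot":[0,0,0.048]},{"translation":[0,0,0],"delta_rot":[0,0,0]},{"translation":[0,0,-2],"delta_rot":[0,0,0]},{"translation":[0,0,-3],"delta_rot":[0,0,0]},{"translation":[0,0,-2.5],"delta_rot":[0,0,0]}]';  python3 -m creep '[{"translation":[0,0,-0.5],"delta_rot":[0,0,0]},{"translation":[0,0,0],"delta_rot":[0,0,0]},{"translation":[0,0,0],"delta_rot":[0,0,0]}]'
python3 - <<'E'
from chk import *
tool(); c=optics.camera_params('wrist'); p,d=optics.grab_frame('wrist')
np.savez('pics/w9.npz',p=p,d=d,**c); cv2.imwrite('pics/w9.png',p[:,:,::-1])
E
```

```text
time_s: 10.83
ee_pos: [566.9, 82.2, 175.1]
ee_rot: [6.9, 89.7, -171.4]
force: [0.2, -0.4, -0.5]
gripper_width: 25.3
time_s: 11.25
ee_pos: [579.3, 116.1, 99.5]
ee_rot: [9.3, 89.7, -166.4]
force: [0.5, -1.1, -1.5]
gripper_width: 25.5
time_s: 11.5
ee_pos: [581.1, 116.0, 97.6]
ee_rot: [12.0, 89.9, -163.6]
force: [1.0, -0.0, -0.7]
gripper_width: 25.6
t 11.5 pos [581.1 116.   97.6] xaxis [-0.001 -0.    -1.   ] handleyaw 4.32 F [ 1.  -0.  -0.7] T [-0.05 -0.01  0.01] w 25.6 q6 [10. 26. 98. -0. 56. 96.]
```

View pics/w9.png

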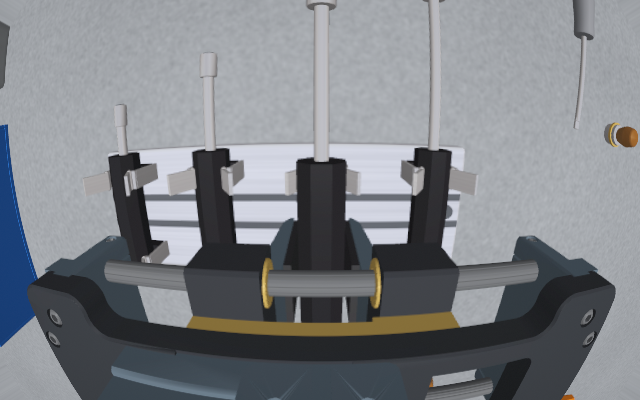

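```bash
python3 - <<'E'
from chk import *
f=np.load('pics/w9.npz')
W=cloud(f);print('held z',W[175:260:20,321,2])
axes(f,dict(M=((190,240,145,245),53),L=((405,455,145,245),53),H=((295,350,150,260),105.5)),75)
for k,roi in dict(leafL=(280,300,165,200),leafR=(343,362,165,200)).items():
    P=tops(f,roi,45,75,100,True);t=np.radians(4.3);n=np.array([-np.sin(t),np.cos(t)]);e=np.array([np.cos(t),np.sin(t)])
    print(k,len(P),np.percentile(P[:,:2]@n,[2,98]).round(1),np.percentile(P[:,:2]@e,[2,98]).round(1))
E
```

```text
held z [105.41318607 104.61915748 104.88942712 106.32328788 105.1414303 ]
M n 2069 z 53.2 front [629.  197.9] yaw 4.6 along 642.1 across(front,mean) 150.2 150.0
L n 2086 z 53.3 front [641.2  39.4] yaw 4.1 along 642.4 across(front,mean) -8.8 -8.7
H n 3128 z 105.2 front [634.2 119.1] yaw 4.5 along 641.4 across(front,mean) 71.2 71.1
leafL 265 [87.  93.3] [616.5 630.4]
leafR 325 [47.3 55. ] [616.8 630.5]
```

```bash
python3 -m creep '[{"translation":[0.1,-0.05,-0.8],"delta_rot":[0,0,0]},{"translation":[0,0,-1.2],"delta_rot":[0,0,0]},{"translation":[0,0,-0.8],"delta_rot":[0,0,0]},{"translation":[0,0,-0.4],"delta_rot":[0,0,0]},{"translation":[0,0,0],"delta_rot":[0,0,0]}]' - 55; python3 -m creep '[{"translation":[0,0,-0.5],"delta_rot":[0,0,0]},{"translation":[0,0,-0.5],"delta_rot":[0,0,0]},{"translation":[0,0,-0.5],"delta_rot":[0,0,0]},{"translation":[0,0,-0.3],"delta_rot":[0,0,0]},{"translation":[0,0,0],"delta_rot":[0,0,0]}]'; python3 -m creep '[{"translation":[0,0,-0.15],"delta_rot":[0,0,0]},{"translation":[0,0,-0.1],"delta_rot":[0,0,0]},{"translation":[0,0,0],"delta_rot":[0,0,0]}]'; python3 -m creep '[{"translation":[0,0,-0.1],"delta_rot":[0,0,0]},{"translation":[0,0,0],"delta_rot":[0,0,0]},{"translation":[0,0,0],"delta_rot":[0,0,0]}]'
```

```text
time_s: 11.97
ee_pos: [582.2, 115.5, 65.7]
ee_rot: [69.1, 90.0, -106.5]
force: [-1.3, -1.0, -1.3]
gripper_width: 25.6
time_s: 12.38
ee_pos: [582.1, 115.7, 47.7]
ee_rot: [43.7, 90.0, -132.0]
force: [-0.6, -1.4, -1.7]
gripper_width: 25.6
time_s: 12.63
ee_pos: [582.1, 116.0, 45.8]
ee_rot: [-38.2, 90.0, 146.1]
force: [-0.8, -0.5, 2.2]
gripper_width: 25.5
time_s: 12.88
ee_pos: [582.1, 116.0, 45.7]
ee_rot: [-138.4, 90.0, 45.9]
force: [-3.0, -0.3, 8.2]
gripper_width: 25.4
```

On the stops. Release, rise and back off to check.

```bash
python3 -m creep '[{"translation":[0,0,0.1],"delta_rot":[0,0,0]},{"translation":[0,0,0],"delta_rot":[0,0,0]},{"translation":[0,0,0],"delta_rot":[0,0,0]},{"translation":[0,0,0],"delta_rot":[0,0,0]},{"translation":[0,0,0],"delta_rot":[0,0,0]}]' 0.1 20;  python3 -m creep '[{"translation":[0,0,1.5],"delta_rot":[0,0,0]},{"translation":[0,0,3],"delta_rot":[0,0,0]},{"translation":[0,0,4],"delta_rot":[0,0,0]},{"translation":[0,0,4],"delta_rot":[0,0,0]},{"translation":[-4,0,0],"delta_rot":[0,0,0]}]'; python3 -m creep '[{"translation":[-4,0.5,0],"delta_rot":[0,0,0]},{"translation":[-4,1,0],"delta_rot":[0,0,0]},{"translation":[0,0,0],"delta_rot":[0,0,0]},{"translation":[0,0,0],"delta_rot":[0,0,0]},{"translation":[0,0,0],"delta_rot":[0,0,0]}]'
python3 - <<'E'
from chk import *
tool(); c=optics.camera_params('wrist'); p,d=optics.grab_frame('wrist')
np.savez('pics/w10.npz',p=p,d=d,**c); cv2.imwrite('pics/w10.png',p[:,:,::-1])
p,d=optics.grab_frame('scene');cv2.imwrite('pics/s10.png',cv2.resize(p[170:320,270:470],None,fx=4,fy=4,interpolation=cv2.INTER_CUBIC)[:,:,::-1])
E
```

```text
time_s: 13.3
ee_pos: [582.2, 115.9, 45.2]
ee_rot: [9.4, 90.0, -166.3]
force: [0.7, 0.3, 0.2]
gripper_width: 50.1
time_s: 13.72
ee_pos: [554.7, 117.5, 180.0]
ee_rot: [-174.6, 88.4, 9.7]
force: [1.7, 0.8, 2.1]
gripper_width: 50.5
time_s: 14.13
ee_pos: [463.1, 131.1, 170.9]
ee_rot: [-175.9, 89.9, 8.4]
force: [-0.4, -1.3, 0.1]
gripper_width: 50.1
t 14.13 pos [463.1 131.1 170.9] xaxis [ 0.002  0.    -1.   ] handleyaw 4.37 F [-0.4 -1.3  0.1] T [ 0.02 -0.02 -0.  ] w 50.1 q6 [ 14.  13. 107.  -0.  61. 100.]
```

View pics/w10.png

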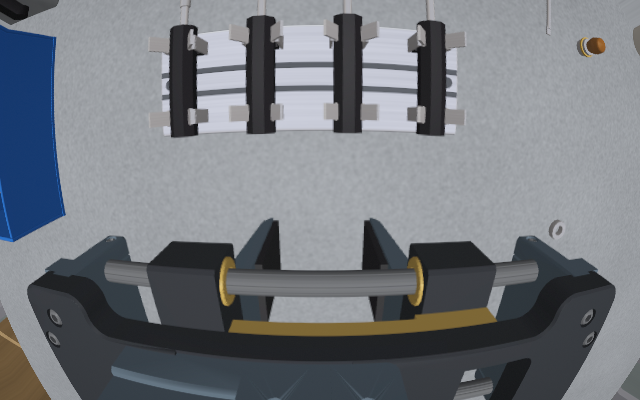

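View pics/s10.png

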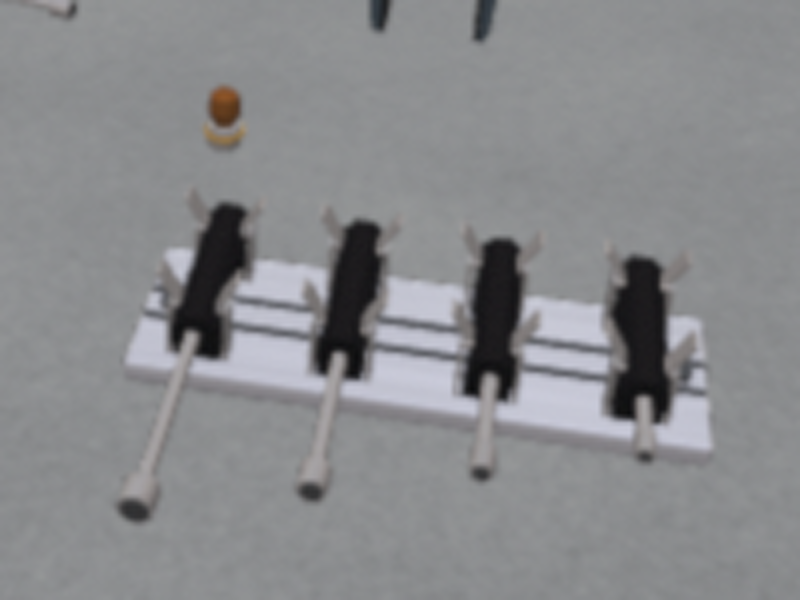

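```bash
python3 - <<'E'
from chk import *
f=np.load('pics/w10.npz')
t=np.radians(4.3);n=np.array([-np.sin(t),np.cos(t)]);e=np.array([np.cos(t),np.sin(t)])
for k,roi in dict(S=(165,200,15,140),M2=(244,278,8,138),M3=(330,365,8,138),L=(414,450,15,140)).items():
    P=tops(f,roi,50,57,85);r=rect(P);a=P[:,:2]@e;lo,hi=np.percentile(a,[1,99])
    print(k,r,'along',(r[0]@e).round(1),'across',(r[0]@n).round(1),'z rear/front',np.median(P[a<lo+30,2]).round(1),np.median(P[a>hi-30,2]).round(1))
from workcell import env
env.job_done()
E
```

```text
S (array([568.7, 272.9]), 'len', np.float64(107.7), 'wid', np.float64(17.7), 'yaw', np.float64(4.31), 1829) along 587.6 across 229.5 z rear/front 53.2 53.1
M2 (array([573.9, 194.4]), 'len', np.float64(108.3), 'wid', np.float64(17.8), 'yaw', np.float64(4.18), 2314) along 586.9 across 150.8 z rear/front 53.2 53.2
M3 (array([580. , 114.9]), 'len', np.float64(108.1), 'wid', np.float64(17.8), 'yaw', np.float64(4.39), 2381) along 587.0 across 71.1 z rear/front 53.3 53.2
L (array([586.4,  34.5]), 'len', np.float64(108.2), 'wid', np.float64(17.7), 'yaw', np.float64(4.44), 2033) along 587.3 across -9.6 z rear/front 53.4 53.2
the job is handed in; nothing more can be done
```

Both loose drivers are back on the rail and the job is handed in. The shorter one went into clip 2 and the longer one into clip 3. From clip 1 to clip 4 the order is now shortest, shorter, longer, longest.

- **Seating:** the last wrist-camera check, with the gripper clear, put all four handle tops at z 53.1–53.4 mm, front and rear. The two new ones are as deep and as level as the two already clipped.
- **Alignment:** yaw was 4.2–4.4° for all four, the handles lined up within 0.7 mm, and the places were about 80 mm apart.
- **Order:** the scene camera picture also shows the shafts in order of length.
- **Limits:** it took about 14 s of the 53 s. The highest wrist force I read was about 14 N, while pressing the shorter one onto its stops.

One reading disagreed on the way. After the first press, the shorter driver's median top height came out 1 mm low (52.3 mm). The height profile across the handle matched its neighbours, and the low value came from my brightness mask missing pixels. No check failed in the end.

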